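Rock the spool gate over to the empty tray

TASK

One tray of the thread-spool stand is full and its chute is boarded off, so three spools are waiting in the seesaw gate. With a fingertip, press down the raised end of the gate by one of the flat plates that stick out beside it, until the gate rests fully over the other way and all three spools have rolled down the open chute into the empty tray. Do not touch or lift the spools, and leave the full tray's spools, the hammer, the bowl and the jar where they are.

Things in the scene. Friction and masses are not known exactly. Their poses are not given: they have to be found in the camera images.
- stand: wooden spool stand fixed to the table, base 530 x 115 mm. Origin under its middle, on the table; x runs along it from the boarded-off end with the full tray (-x) to the open chute and empty tray (+x), z up. Short fixed chutes 52 mm wide slope from the gate into fixed trays (walls 52 mm high, end boards 92 mm). A dark stop board (top 145 mm high) shuts the -x chute mouth.
- gate (a joint): tilt of the seesaw gate about stand y, rad. -0.2 at the start: -x end down, +x end up; +0.2: rocked fully over, +x end down, at a hard stop. Friction (0.05 N m) keeps the gate where it is left; 1 to 2 N on a press plate moves it.
- pivot (a point): middle of the gate's axle, 105 mm above the table. The gate is a wooden trough 200 mm long along the stand, 52 mm wide, side walls 15 mm high inside, rocking between two posts 120 mm high whose outer faces are 42 mm either side of the middle
- press_a (a point): centre of the top face of the press plate at the gate's +x end, stand's +y side: the free end of a flat aluminium cross bar (26 mm along x, 6 mm thick) that sticks out 49 mm past the trough's side. 80 mm from the axle, 50 mm from the trough's middle line, 24 mm out from its side wall, which rises 23 mm above the plate. About 117 mm above the table at first, 85 mm once rocked over.
- press_b (a point): the same as press_a, on the stand's -y side
- tray_open (a point): middle of the inner floor of the empty tray at the stand's +x end, 13 mm above the table; axes as the stand's. Inside 100 mm along x and 68 mm wide, walls 39 mm above this floor.
- spool1: thread spool, pale wooden flanges and grey thread, 30 mm diameter, 38 mm long, about 30 g, lying on its side; one of three waiting in a row in the gate's low end, against the stop board; origin at its centre, y along its axle
- spool2: thread spool, pale wooden flanges and grey thread, 30 mm diameter, 38 mm long, about 30 g, lying on its side; one of three waiting in a row in the gate's low end, in the middle of the row; origin at its centre, y along its axle
- spool3: thread spool, pale wooden flanges and grey thread, 30 mm diameter, 38 mm long, about 30 g, lying on its side; one of three waiting in a row in the gate's low end, nearest the axle; origin at its centre, y along its axle
- full1: thread spool, pale wooden flanges and grey thread, 30 mm diameter, 38 mm long, about 30 g, lying on its side; one of the three already in the full tray at the stand's -x end; to be left alone; origin at its centre, y along its axle
- full2: thread spool, pale wooden flanges and grey thread, 30 mm diameter, 38 mm long, about 30 g, lying on its side; one of the three already in the full tray at the stand's -x end; to be left alone; origin at its centre, y along its axle
- full3: thread spool, pale wooden flanges and grey thread, 30 mm diameter, 38 mm long, about 30 g, lying on its side; one of the three already in the full tray at the stand's -x end; to be left alone; origin at its centre, y along its axle
- hammer: small hammer 220 mm long lying on the table on the stand's +y side, roughly along stand x; origin under its middle; to be left alone
- bowl: white bowl, 110 mm wide, 50 mm high, standing on the stand's -y side; origin at its foot's centre; to be left alone
- jar: amber glass jar with steel cap, 56 mm wide, 75 mm high, standing on the stand's -y side; origin at its foot's centre; to be left alone
There are look-alikes about, which are no part of the job. Leave any blue or purple look-alike of the spool3 alone.

How it is judged:
At the end, for the whole second after the job is handed in: The gate is rocked over to its stop on the open side (tilt above 0.17 of 0.2 rad) and stays there; all three waiting spools lie at rest inside the tray at the open end (centres within 50 mm along and 34 mm across of the tray's middle, under 50 mm above its floor) (value of joint gate above 0.17 rad and x of spool1 in the frame of tray_open between -0.05 and 0.05 m and y of spool1 in the frame of tray_open between -0.034 and 0.034 m and z of each of spool1, spool2, spool3 in the frame of tray_open below 0.05 m and linear speed of each of spool1, spool2, spool3 below 0.03 m/s and x of spool2 in the frame of tray_open between -0.05 and 0.05 m and y of spool2 in the frame of tray_open between -0.034 and 0.034 m and x of spool3 in the frame of tray_open between -0.05 and 0.05 m and y of spool3 in the frame of tray_open between -0.034 and 0.034 m); the robot touches nothing.
It fails at once if the robot touches one of the waiting spools (contact force between any of the fingers, the arm and spool1 above 0.3 N or contact force between any of the fingers, the arm and spool2 above 0.3 N or contact force between any of the fingers, the arm and spool3 above 0.3 N).
It fails at once if a waiting spool is lifted (height (world z) of any of spool1, spool2, spool3 above 0.165 m).
It fails at once if a spool of the full tray, the hammer, the bowl or the jar is moved more than 20 mm (distance of any of full1, full2, full3, hammer, bowl, jar from where it was at the start of the episode above 0.02 m).
It also fails if it takes over 32 s, if anything falls off the work surface, if the arm or the gripper's body presses on something with over 40 N, if the wrist force passes 120 N, or if a joint passes its speed limit or range.

ROBOT

A 7-joint arm with a two-finger parallel gripper is mounted at the origin on the work surface. World frame = base frame: x ahead of the robot, y to its left, z up, the work surface at z = 0. Lengths are in m, angles in rad, forces in N, time in s.
With the tool pointing down it reaches from about 0.4 to 0.85 m from the base axis. Payload 10.4 kg.
Tool frame: the origin (TCP) lies at the very end of the fingers, on their centre line; the grasp point (between the pads) lies 19 mm behind it; x points along the fingers, z is the direction in which the jaws open and shut, and the axes are right-handed (so a half turn about x gives the same grasp; the last joint's range is limited). The gripper opens to 85 mm and grips with 20 to 120 N. Pads are 22 mm wide; open, the fingers measure 114 mm over their backs; the gripper's body (76 mm by 85 mm) begins 54 mm behind the grasp point. The pads swing forward as they close: fully open they stand 13 mm farther back than shut.
Start: joints at [-1.192, 0.332, -0.065, 1.46, 0.022, 1.35, -0.088], TCP at [0.244, 0.575, 0.231] pointing down, gripper open.
Joint ranges: [-2.6, 2.6], [-0.5, 2.12], [-1.47, 1.34], [0.16, 2.42], [-1.27, 4.41], [0.06, 2.06], [-2.6, 2.6]. Speed limits (rad/s): [2.22, 2.22, 2.79, 2.79, 3.14, 3.14, 3.14].

INTERFACE

Orientations are given as a unit quaternion [x, y, z, w].
In Python, from workcell import telemetry, viewer, manip, spot_in, mark_of gives the robot as it stands. The module is installed in compiled form; this text tells all that it offers.
- The arm moves only by the shell command python3 -m crank 'ROWS' [FORCE]. ROWS is JSON, a list of rows, each a list of 3 entries, a list of its own where there are three numbers: the closure, from 0 (fully open) to 1 (shut), then the shift along the world's x, y, z in cm, then the turn, a rotation vector about the world's x, y, z in rad. A call has 1 to 12 rows; each row shifts and turns the commanded pose from where the row before left it; what a row does not reach is not made up. A row lasts 1/12 s, in which the tool goes at most 41.7 mm and 7.16 degrees, less where a joint would pass 70% of its speed; a pose out of reach is approached as far as the arm can. A call with a gripper value outside its range is refused whole. The fingers move at their own pace and stop on an object; FORCE is the grip in N (left out, the last holds). Time passes only in rows, so rows that do not move let the fingers close. It gives the time, the measured TCP pose, the force and the opening at its end, in the units of the state.
- telemetry.get_obs(): the state, without advancing time (a new reading comes with each control period).
- viewer.camera(name): name is "side" or "top" or "wrist"; returns a dict with "frame" (420x560x3 uint8, red, green, blue), "intrinsics" (3x3 intrinsics, pixels), "k1" (the pictures are not rectified: a ray, as slopes to the right and down, at radius r is drawn at 1 + k1 r^2 times it, then the intrinsics apply), "cam_to_world" (4x4, takes a point from camera to world coordinates). Camera axes: x right, y up, looking along -z (the intrinsics and any distortion apply to the point x, -y, -z); pixel columns grow to the right and rows downward; lengths in m; the calibration is good to about 2 mm. A picture is of the moment at which its call begins. There is no depth.
- manip.hand_in(): hands the job in, once; it reports no verdict.
Trained networks look in a picture, given as the dict that the camera call returned (one of the last four; its "shot" number tells which), for a name from the list of things; names that differ only in an ending like _2 or _b are one class to them, and where a whole thing is asked for, a point or a joint stands for the part that bears it (a point fixed in the world has none). Each returns a list of dicts, best first, with "conf" (0 to 1); they miss things now and then, are a little off and sometimes report something else, mostly with a low value. They report only what shows in the picture. A call takes as long as a camera call. They do not tell look-alikes from the thing itself.
- spot_in(thing, picture): "location" ([x, y, z] in m, in the coordinates of the camera as it stood for that picture, good to about 4 mm: the middle of the surface that is visible of it).
- mark_of(thing, picture): "location" ([x, y, z] in m, in the coordinates of the camera as it stood for that picture, good to about 4 mm: a listed point, or the origin of a listed thing).
The state is a dict: "clock": time; "joint_pos": joint angles; "joint_velocities": joint speeds; "tau": joint torques, N m; "position": TCP position; "ee_rot": TCP orientation; "ft_force": force on the tool from outside, world axes, zero at the start; "torque": the same for the moment, N m; "grip_width": opening from 0.0 (shut) to 1.0 (fully open).
Only numpy, scipy, OpenCV 4.12 (cv2) and the standard library are available. Lean on these libraries where they do the work, as an engineer would, in place of code of your own. Each camera call takes 0.05 s, during which the arm holds its last target. There are 200 camera calls.

## Working session

There is one attempt and no reset: what is moved stays moved. The work goes in short steps, Python scripts to look and compute and a shell command to move; the robot and the scene stay as the last step left them, time stands still between calls to the robot, and variables do not carry over. Pictures are saved under pics/ and viewed, about 8 in all and at most 12, crops included, and the job is handed in when it is done.

```bash
mkdir -p pics
cat > h.py <<'E'
import numpy as np, cv2
from workcell import telemetry, viewer, manip, spot_in, mark_of
def W(p,l): return (p["cam_to_world"]@np.r_[l,1])[:3]
def px(p,w):
    c=np.linalg.inv(p["cam_to_world"])@np.r_[w,1]; u=np.array([c[0],-c[1]])/-c[2]
    u=u*(1+p["k1"]*(u@u)); return (p["intrinsics"]@np.r_[u,1])[:2]
def save(p,n): cv2.imwrite("pics/"+n,p["frame"][:,:,::-1])
E
python3 - <<'E'
from h import *
np.set_printoptions(precision=3,suppress=True)
for c in ["top","side"]:
    p=viewer.camera(c); save(p,c+"0.png")
    for t in ["stand","pivot","press_a","press_b","tray_open","spool3","full1","hammer","bowl","jar"]:
        print(c,t,[(W(p,d["location"]).round(3).tolist(),round(d["conf"],2),px(p,W(p,d["location"])).round().tolist()) for d in mark_of(t,p)[:5]])
o=telemetry.get_obs();print(o)
E
```

```text
top stand [([0.562, -0.107, 0.116], 0.75, [333.0, 224.0]), ([0.58, -0.013, 0.003], 0.64, [280.0, 224.0])]
top pivot [([0.58, -0.01, 0.098], 0.71, [280.0, 216.0]), ([0.499, 0.209, 0.027], 0.45, [168.0, 264.0]), ([0.581, -0.015, -0.0], 0.44, [281.0, 224.0])]
top press_a [([0.557, -0.108, 0.116], 0.94, [334.0, 226.0]), ([0.658, -0.067, 0.121], 0.77, [311.0, 172.0])]
top press_b [([0.557, -0.108, 0.116], 0.94, [334.0, 226.0]), ([0.658, -0.067, 0.121], 0.77, [311.0, 172.0])]
top tray_open [([0.651, -0.203, 0.012], 0.78, [371.0, 189.0])]
top spool3 [([0.571, 0.015, 0.118], 0.84, [267.0, 219.0]), ([0.56, 0.041, 0.104], 0.83, [252.0, 226.0]), ([0.752, -0.086, 0.015], 0.72, [314.0, 142.0]), ([0.629, 0.183, 0.015], 0.67, [184.0, 200.0]), ([0.548, 0.069, 0.108], 0.54, [237.0, 233.0])]
top full1 [([0.505, 0.175, 0.028], 0.74, [185.0, 261.0]), ([0.521, 0.147, 0.027], 0.71, [200.0, 252.0]), ([0.499, 0.209, 0.028], 0.65, [168.0, 264.0])]
top hammer [([0.726, 0.077, 0.003], 0.96, [236.0, 156.0])]
top bowl [([0.394, -0.022, -0.001], 0.82, [285.0, 317.0]), ([0.658, -0.065, 0.118], 0.68, [309.0, 173.0]
[... 750 characters left out ...]
6.0, 221.0])]
side hammer [([0.726, 0.081, 0.002], 0.92, [295.0, 207.0]), ([0.651, -0.201, 0.013], 0.43, [372.0, 274.0])]
side bowl [([0.392, -0.023, -0.001], 0.91, [223.0, 305.0])]
side jar [([0.461, -0.189, 0.001], 0.94, [308.0, 329.0])]
{'clock': 1.1, 'joint_pos': array([-1.192,  0.332, -0.065,  1.46 ,  0.022,  1.35 , -0.088]), 'joint_velocities': array([0.002, 0.   , 0.001, 0.001, 0.   , 0.   , 0.001]), 'tau': array([  0.001, -62.524,   0.05 , -39.183,   0.016,   0.002,  -0.   ]), 'position': array([0.244, 0.575, 0.231]), 'ee_rot': array([-0.39,  0.59,  0.39,  0.59]), 'ft_force': array([-0.279,  0.725, -0.327]), 'torque': array([-0.004, -0.012,  0.014]), 'grip_width': 1.0013608579339808}
```

View pics/top0.png

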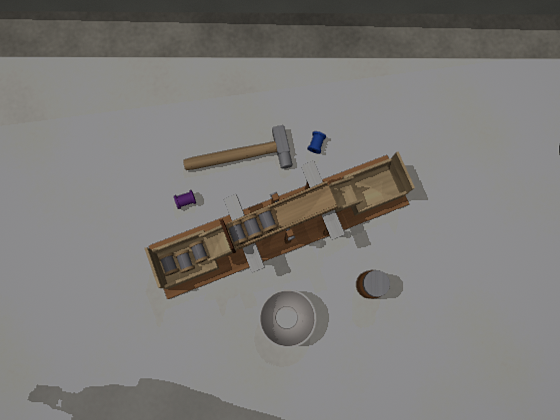

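View pics/side0.png

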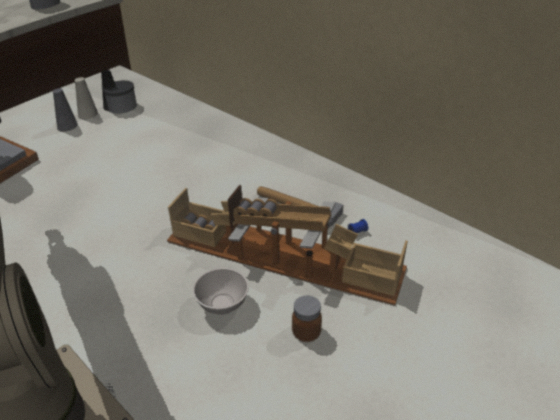

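Top view: the gate's raised +x end has its plates at (334,226), which is press_b on the bowl/jar side, and (311,172), press_a on the hammer side. The plates at (233,207) and (254,258) belong to the low end. The three waiting spools are at about (237–267, 219–233). The blue look-alike at (316,142) and the purple one at (185,200) lie well away from the work. I'll press press_b, since it is nearer the robot and the arm never has to cross the spools.

```bash
python3 - <<'E'
from h import *
from scipy.spatial.transform import Rotation as R
o=telemetry.get_obs(); M=R.from_quat(o["ee_rot"]).as_matrix(); print(M.round(2))
x=np.array([.651-.505,-.2-.175]);x/=np.hypot(*x); print(x)
a=np.degrees(np.arctan2(M[1,2],M[0,2])); s=np.degrees(np.arctan2(x[1],x[0])); print("jaw yaw",a,"stand x yaw",s)
E
python3 -m crank '[[1,[1.3,-2.85,0],[0,0,0]],[1,[1.3,-2.85,0],[0,0,0]],[1,[1.3,-2.85,0],[0,0,0]],[1,[1.3,-2.85,0],[0,0,0]],[1,[1.3,-2.85,0],[0,0,0]],[1,[1.3,-2.85,0],[0,0,0]],[1,[1.3,-2.85,0],[0,0,0]],[1,[1.3,-2.85,0],[0,0,0]],[1,[1.3,-2.85,0],[0,0,0]],[1,[1.3,-2.85,0],[0,0,0]],[1,[1.3,-2.85,0],[0,0,0]],[1,[1.3,-2.85,0],[0,0,0]]]'
```

```text
[[ 0.   -0.92  0.39]
 [ 0.    0.39  0.92]
 [-1.    0.    0.  ]]
[ 0.36280599 -0.9318647 ]
jaw yaw 66.97977004798952 stand x yaw -68.72737826409652
clock: 2.1
position: [0.4008, 0.2318, 0.2316]
ee_rot: [-0.39, 0.589, 0.39, 0.59]
ft_force: [0.6, 1.1, -0.6]
grip_width: 0.001
```

```bash
python3 -m crank '[[1,[1.27,-2.85,0],[0,0,0.065]],[1,[1.27,-2.85,0],[0,0,0.065]],[1,[1.27,-2.85,0],[0,0,0.065]],[1,[1.27,-2.85,0],[0,0,0.065]],[1,[1.27,-2.85,0],[0,0,0.065]],[1,[1.27,-2.85,0],[0,0,0.065]],[1,[1.27,-2.85,0],[0,0,0.065]],[1,[1.27,-2.85,0],[0,0,0.065]],[1,[1.27,-2.85,0],[0,0,0.065]],[1,[1.27,-2.85,0],[0,0,0.065]],[1,[1.27,-2.85,0],[0,0,0.065]],[1,[1.27,-2.85,0],[0,0,0.065]]]'
python3 -m crank '[[1,[0,0,-1.5],[0,0,0]],[1,[0,0,-1.5],[0,0,0]],[1,[0,0,-1.5],[0,0,0]],[1,[0,0,0],[0,0,0]],[1,[0,0,0],[0,0,0]]]'
python3 - <<'E'
from h import *
np.set_printoptions(precision=3,suppress=True)
p=viewer.camera("wrist")
ps=[W(p,d["location"]) for d in mark_of("press_b",p) if d["conf"]>.4]; print("plates",ps,[px(p,q).round() for q in ps])
t=telemetry.get_obs()["position"]; print("tcp",t)
f=p["frame"].copy()
for q in ps: cv2.circle(f,tuple(int(v) for v in px(p,q)),4,(255,0,0),1)
cv2.circle(f,tuple(int(v) for v in px(p,[t[0],t[1],.117])),4,(0,255,0),1)
p["frame"]=f; save(p,"w1.png")
E
```

```text
clock: 3.1
position: [0.5533, -0.1101, 0.2316]
ee_rot: [0.586, -0.396, -0.586, -0.396]
ft_force: [-0.3, 0.5, -0.1]
grip_width: -0.0
clock: 3.52
position: [0.5525, -0.1087, 0.1862]
ee_rot: [-0.585, 0.397, 0.585, 0.397]
ft_force: [0.1, 0.8, -0.7]
grip_width: 0.001
plates [array([ 0.563, -0.1  ,  0.119]), array([ 0.654, -0.07 ,  0.113])] [array([290., 242.]), array([282., 356.])]
tcp [ 0.553 -0.109  0.187]
```

View pics/w1.png

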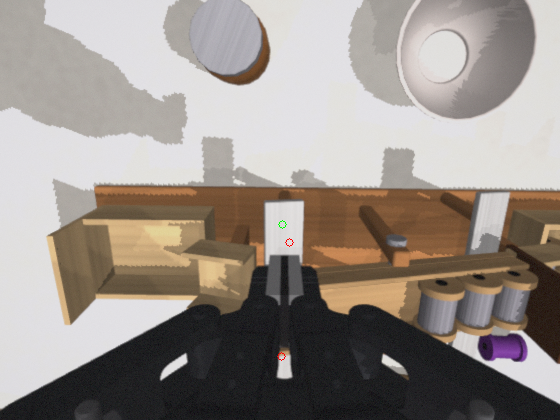

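Wrist view: press_b's plate spans about (265–303, 202–265). The tip's foot point (green, 282,224) is on its centre line, slightly outward of the middle and clear of the trough wall. The spools at (440–510, 300) are far off to the side. Next is the descent.

```bash
python3 -m crank '[[1,[0,0,-1.5],[0,0,0]],[1,[0,0,-1.5],[0,0,0]],[1,[0,0,-1.5],[0,0,0]],[1,[0,0,-1],[0,0,0]],[1,[0,0,-0.5],[0,0,0]],[1,[0,0,-0.5],[0,0,0]],[1,[0,0,-0.5],[0,0,0]]]'
python3 -m crank '[[1,[0,0,-0.4],[0,0,0]],[1,[0,0,-0.4],[0,0,0]],[1,[0,0,-0.4],[0,0,0]],[1,[0,0,-0.4],[0,0,0]]]'
```

```text
clock: 4.2
position: [0.5534, -0.1089, 0.1169]
ee_rot: [0.585, -0.397, -0.585, -0.397]
ft_force: [0.3, -0.2, 1.7]
grip_width: 0.002
clock: 4.53
position: [0.5531, -0.1088, 0.1003]
ee_rot: [0.585, -0.397, -0.585, -0.397]
ft_force: [0.3, 0.3, 1.5]
grip_width: -0.001
```

```bash
python3 -m crank '[[1,[0,0,-0.4],[0,0,0]],[1,[0,0,-0.4],[0,0,0]],[1,[0,0,-0.3],[0,0,0]],[1,[0,0,-0.1],[0,0,0]]]'
python3 -m crank '[[1,[0,0,-0.1],[0,0,0]],[1,[0,0,-0.1],[0,0,0]],[1,[0,0,0],[0,0,0]]]'
```

```text
clock: 4.87
position: [0.5525, -0.1086, 0.0877]
ee_rot: [-0.585, 0.397, 0.585, 0.397]
ft_force: [-0.0, 0.9, 1.4]
grip_width: -0.005
clock: 5.12
position: [0.5527, -0.1088, 0.0862]
ee_rot: [-0.585, 0.397, 0.585, 0.397]
ft_force: [0.5, 0.3, 0.0]
grip_width: 0.003
```

```bash
python3 -m crank '[[1,[0,0,-0.1],[0,0,0]],[1,[0,0,-0.1],[0,0,0]],[1,[0,0,0],[0,0,0]]]'
python3 -m crank '[[1,[0,0,-0.1],[0,0,0]],[1,[0,0,-0.1],[0,0,0]],[1,[0,0,0],[0,0,0]]]'
python3 - <<'E'
from h import *
np.set_printoptions(precision=3,suppress=True)
p=viewer.camera("side"); save(p,"s2.png")
for t in ["spool1","press_b"]: print(t,[(W(p,d["location"]),d["conf"]) for d in mark_of(t,p)[:5]])
E
```

```text
clock: 5.37
position: [0.553, -0.1089, 0.0856]
ee_rot: [-0.585, 0.397, 0.585, 0.397]
ft_force: [-5.5, 1.6, 14.9]
grip_width: -0.001
clock: 5.62
position: [0.5532, -0.1089, 0.0851]
ee_rot: [-0.585, 0.397, 0.585, 0.398]
ft_force: [-13.5, 2.1, 31.0]
grip_width: -0.001
spool1 [(array([ 0.672, -0.233,  0.024]), 0.71), (array([ 0.654, -0.209,  0.042]), 0.55), (array([ 0.644, -0.185,  0.028]), 0.55), (array([ 0.65 , -0.202,  0.013]), 0.45)]
press_b [(array([ 0.651, -0.069,  0.084]), 0.77), (array([ 0.563, -0.103,  0.089]), 0.57)]
```

View pics/s2.png

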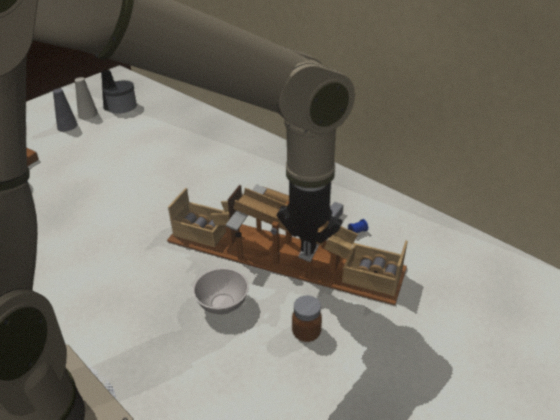

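The gate is on its hard stop (31 N) and the spools are in the tray at about (365–390, 265). I'll lift off and check.

```bash
python3 -m crank '[[1,[0,0,0.4],[0,0,0]],[1,[0,0,0.5],[0,0,0]],[1,[0,0,1],[0,0,0]],[1,[0,0,2],[0,0,0]],[1,[0,0,3],[0,0,0]],[1,[0,0,3],[0,0,0]],[1,[-1,0,3],[0,0,0]],[1,[-2,0,3],[0,0,0]],[1,[-2,1,2],[0,0,0]],[1,[-2,1,0],[0,0,0]],[1,[0,0,0],[0,0,0]],[1,[0,0,0],[0,0,0]]]'
python3 - <<'E'
from h import *
np.set_printoptions(precision=3,suppress=True)
S=[]
for c in ["top","side"]:
    p=viewer.camera(c); S.append(cv2.resize(p["frame"][120:345,140:440],(400,300)))
    for t in ["spool1","press_b","tray_open","hammer","bowl","jar"]: print(c,t,[(W(p,d["location"]),round(d["conf"],2)) for d in mark_of(t,p)[:9] if d["conf"]>.4])
save({"frame":np.hstack(S)},"e.png")
E
```

```text
clock: 6.77
position: [0.4825, -0.0884, 0.2621]
ee_rot: [0.585, -0.396, -0.585, -0.397]
ft_force: [0.5, -0.3, -1.1]
grip_width: 0.001
top spool1 [(array([0.631, 0.179, 0.015]), 0.61), (array([ 0.755, -0.087,  0.016]), 0.52)]
top press_b [(array([ 0.657, -0.065,  0.09 ]), 0.82), (array([ 0.558, -0.104,  0.084]), 0.74)]
top tray_open []
top hammer [(array([0.729, 0.075, 0.003]), 0.88)]
top bowl []
top jar []
side spool1 [(array([ 0.749, -0.089,  0.016]), 0.73), (array([ 0.582, -0.016,  0.002]), 0.72), (array([ 0.656, -0.204,  0.027]), 0.6), (array([ 0.639, -0.173,  0.031]), 0.47), (array([ 0.672, -0.232,  0.022]), 0.44)]
side press_b [(array([ 0.65 , -0.066,  0.081]), 0.82), (array([ 0.564, -0.105,  0.083]), 0.75), (array([0.52 , 0.152, 0.033]), 0.55)]
side tray_open [(array([ 0.653, -0.202,  0.014]), 0.8)]
side hammer [(array([0.729, 0.082, 0.004]), 0.88)]
side bowl [(array([ 0.396, -0.024,  0.002]), 0.63)]
side jar [(array([ 0.459, -0.186,  0.001]), 0.93)]
```

View pics/e.png

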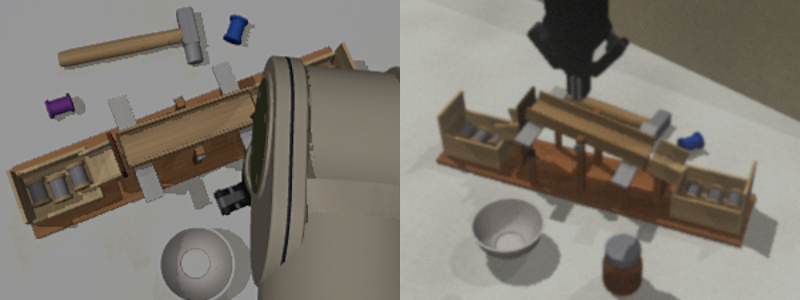

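The gate is empty and tilted fully over. The three spools lie in a row in the open tray, at about (695–735, 193) in the side crop.

```bash
python3 -c "
from workcell import manip; print(manip.hand_in())"
```

```text
the job is handed in; nothing more can be done
None
```

I pressed the gate over at press_b with the closed fingertips, and all three spools rolled into the empty tray. I then lifted clear and handed the job in at about 7 s of the 32 s limit; no verdict is reported.

**Last checks**
- **Gate:** it reached the hard stop with 31 N on the tip. After the arm let go, the press plates still read 81–90 mm high, against the 85 mm expected when rocked over.
- **Spools:** the side view shows them in a row in the tray, at about -32, 0 and +34 mm along it from its middle, and 22–31 mm above the table.
- **Hammer, bowl and jar:** they read within about 5 mm of their starting positions. The full tray's three spools still lie in it in both last views; I did not measure them again.

**Checks that failed or disagreed**
- **Top view:** the arm blocked it in the last pictures, so the open tray, bowl and jar were checked from the side only.
- **False detections:** the network also reported a spool at the stand's foot (0.582, -0.016) and a press plate at the full tray. It also picked up the blue and purple look-alikes. The picture ruled out all of these.

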